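# Slide the steel plate out over the torch end of the firebrick ledge

## Task

Pushing with the fingers, slide the flat steel plate back against the steel fence of the firebrick ledge and along it, until about a third of the plate's length sticks out past the end of the ledge beside the torch stand, so the flame can reach its edge. Leave it lying flat and straight along the fence. Do not lift it, and leave the other things on the bench where they are.

Things in the scene. Friction and masses are not known exactly. Their poses are not given: they have to be found in the camera images.
- ledge: fixed flat-topped cream firebrick ledge, 114 mm (its x) by 344 mm (its y) by 64 mm high; origin under its centre on the bench; its ends are at y = +172 and y = -172 mm. Its +x side, away from the robot, carries a steel fence all along: inner face at x = +57 mm and top at z = 78 mm. Both ends and the -x side are open. Turned up to about 10 degrees
- plate_mid (a point): centre (half-way up) of the flat bare steel plate, 90 mm (its x) by 140 mm (its y, the length, roughly along the ledge) by 6 mm thick, about 0.6 kg, lying on the ledge's top. It starts mid-ledge, about 10 mm off the fence, a little skewed. Flush on the fence its centre is at x = +12 mm in the ledge's frame; it tips off if over half sticks out
- torch_stand: fixed stand holding an unlit brass torch upright with a bent copper tip, round base 96 mm across, 210 mm high; it stands on the bench about 130 mm beyond one end of the ledge, at +y or -y by chance; origin under its base
- pot: fixed open steel quench can, 100 mm across, 90 mm high, about 130 mm beyond the other end of the ledge; origin under its centre
- fitting: loose bystander: turned brass fitting, 30 mm across, 50 mm high, standing on the bench in front of the ledge; origin under its centre
- pipe_stub: loose bystander: short steel tube offcut, 44 mm across, 55 mm high, standing on end in front of the ledge; origin under its centre
- flux_jar: loose bystander: jar with a lid, 56 mm across, 75 mm high, standing behind the fence; origin under its centre
- clamp: loose bystander: spring clamp lying flat behind the fence, 32 x 135 x 29 mm; origin under its middle
- hammer: loose bystander: hammer lying at the robot's right (-y) side of the bench
- wire_brush: loose bystander: brush lying at the robot's left (+y) side of the bench
- plate: the same plate; origin under its centre, axes as for its centre point
Things that resemble listed ones, but are neither listed nor needed, are in the scene too. Of the things shaped like the plate, the bare steel one is meant.

How it is judged:
At the end, for the whole second after the job is handed in: The plate lies at rest flat on the ledge, within 5 mm of flush on the fence and within 4 degrees of straight, with 35 to 60 mm of its 140 mm length past the end beside the torch stand (((y of torch_stand in the frame of ledge above 0.2 m and y of plate_mid in the frame of ledge between 0.137 and 0.162 m) or (y of torch_stand in the frame of ledge below -0.2 m and y of plate_mid in the frame of ledge between -0.162 and -0.137 m)) and x of plate_mid in the frame of ledge between 0.007 and 0.016 m and z of plate_mid in the frame of ledge between 0.063 and 0.071 m and angle between the y axis of plate_mid and the y axis of ledge, either way round below 0.07 rad and angle between plate_mid's own z axis and vertical below 0.05 rad and linear speed of plate below 0.01 m/s); the robot touches nothing.
It fails at once if the plate is lifted: its centre rises more than 10 mm, or it is tipped by more than 9 degrees (z of plate_mid in the frame of ledge above 0.077 m or angle between plate_mid's own z axis and vertical above 0.16 rad).
It fails at once if the plate falls off the ledge (z of plate_mid in the frame of ledge below 0.055 m).
It fails at once if a bystander is moved by more than 25 mm (distance of any of fitting, pipe_stub, flux_jar, clamp, hammer, wire_brush from where it was at the start of the episode above 0.025 m).
It also fails if it takes over 56 s, if anything falls off the work surface, if the arm or the gripper's body presses on something with over 40 N, if the wrist force passes 120 N, or if a joint passes its speed limit or range.

## Robot

A 6-joint arm with a two-finger parallel gripper is mounted at the origin on the work surface. World frame = base frame: x ahead of the robot, y to its left, z up, the work surface at z = 0. Lengths are in m, angles in rad, forces in N, time in s.
With the tool pointing down it reaches from about 0.375 to 0.9 m from the base axis. Payload 3.1 kg.
Tool frame: the origin (TCP) lies on the mounting face of the last link; the fingertips stand 182 mm ahead of it and the grasp point (between the pads) lies 164 mm ahead of it; z points along the fingers, y is the direction in which the jaws open and shut (so a half turn about z gives the same grasp; the last joint's range is limited). The gripper opens to 87 mm and grips with 3 to 60 N. Pads are 19 mm wide; open, the fingers measure 117 mm over their backs; the gripper's body (75 mm by 190 mm) begins 51 mm behind the grasp point.
Start: joints at [1.127, 0.527, 1.433, -0, 1.181, -0.178], TCP at [0.164, 0.603, 0.405] pointing down, gripper open.
Joint ranges: [-3.08, 3.08], [-0.75, 2.2], [0.22, 2.44], [-1.43, 4.57], [0, 2.65], [-2.85, 2.85]. Speed limits (rad/s): [2.79, 2.79, 3.14, 3.14, 3.14, 3.14].

## Interface

Orientations are given as a unit quaternion [x, y, z, w].
In Python, from rig import robot, camera, camera_model gives the robot as it stands.
- The arm moves only by the tool drive_tool, never from a script. Its argument "plan" is a list that holds one entry, the list of rows, each a list of 6 numbers: the shift along the world's x, y, z in units of 2.5 cm (1.0 is 2.5 cm), then the turn, a rotation vector about the world's x, y, z in units of 6 degrees (1.0 is 6 degrees). A call has 1 to 8 rows; each row shifts and turns the commanded pose from where the row before left it; what a row does not reach is not made up. A row lasts 1/8 s, in which the tool goes at most 62.5 mm and 10.7 degrees, less where a joint would pass 70% of its speed; a pose out of reach is approached as far as the arm can. A call with a number of a shift or a turn outside -1 to 1 is refused whole. A call with a gripper value outside its range is refused whole. "grip" is the closure, from 0 (fully open) to 1 (shut), set as the call begins (left out, the last holds). The fingers move at their own pace and stop on an object; "force" is the grip in N (left out, the last holds). Time passes only in rows, so rows that do not move let the fingers close. It gives the time, the measured TCP pose, the force and the opening at its end, in the units of the state.
- robot.get_obs(): the state, without advancing time (a new reading comes with each control period).
- camera(name): name is "scene" or "side" or "wrist"; returns the picture (400x640x3 uint8, red, green, blue); there is no depth.
- camera_model(name): a dict with "K" (3x3 intrinsics, pixels), "world_to_cam" (4x4, takes a point from world to camera coordinates); the wrist camera has in their place "tool_from_camera" (4x4, takes a point from camera to tool coordinates, whose origin is the TCP and whose axes are the flange's). Camera axes: x right, y up, looking along -z (the intrinsics and any distortion apply to the point x, -y, -z); pixel columns grow to the right and rows downward; lengths in m; the calibration is good to about 2 mm. A picture is of the moment at which its call begins: read the wrist's pose just before it. camera_model takes no time and is no camera call.
- robot.hand_in(): hands the job in, once; it reports no verdict.
The state is a dict: "time": time; "q": joint angles; "joint_velocities": joint speeds; "joint_torque": joint torques, N m; "position": TCP position; "tool_rot": TCP orientation; "ft_force": force on the tool from outside, world axes, zero at the start; "moment": the same for the moment, N m; "grip_width": finger opening in m.
Only numpy, scipy, OpenCV 4.12 (cv2) and the standard library are available. Lean on these libraries where they do the work, as an engineer would, in place of code of your own. Each camera call takes 0.05 s, during which the arm holds its last target.

## Working session

There is one attempt and no reset: what is moved stays moved. The work goes in short steps, Python scripts to look and compute and a tool call to move; the robot and the scene stay as the last step left them, time stands still between calls to the robot, and variables do not carry over. Pictures are saved under pics/ and viewed, and the job is handed in when it is done.

Besides the shell and the picture viewer there is one more tool, called after "Call:" as name([rows], argument=value, ...), one row to a line, values as JSON. drive_tool: Moves the arm, as the interface text tells. Shifts and turns lie within -1 to 1; 1 stands for 2.5 cm of shift or 6 degrees of turn. Its arguments: {"type":"object","properties":{"plan":{"type":"array","items":{"type":"array","items":{"type":"array","items":{"type":"number","minimum":-1,"maximum":1}}}},"grip":{"type":"number"},"force":{"type":"number"}},"required":["plan"]}

```bash
mkdir -p pics; ls
python3 - <<'E'
from rig import robot,camera,camera_model
import cv2
for n in ["scene","side","wrist"]:
    im=camera(n); cv2.imwrite(f"pics/{n}0.png",im[:,:,::-1]); 
    m=camera_model(n); print(n,{k:__import__('numpy').round(v,4).tolist() if not isinstance(v,str) else v for k,v in m.items()})
print(robot.get_obs())
E
```

```text
pics
scene {'K': [[377.797, 0.0, 315.8885], [0.0, 377.797, 197.3319], [0.0, 0.0, 1.0]], 'world_to_cam': [[0.0997, 0.995, -0.0102, -0.0598], [-0.7318, 0.0803, 0.6768, 0.3272], [0.6742, -0.06, 0.7361, -1.9739], [0.0, 0.0, 0.0, 1.0]]}
side {'K': [[362.4756, 0.0, 317.9434], [0.0, 362.4756, 202.457], [0.0, 0.0, 1.0]], 'world_to_cam': [[0.9989, -0.0444, 0.0168, -0.5405], [0.0154, 0.6383, 0.7696, -0.0592], [-0.0449, -0.7685, 0.6383, -1.2602], [0.0, 0.0, 0.0, 1.0]]}
wrist {'K': [[357.0774, 0.0, 315.7978], [0.0, 357.0774, 207.2181], [0.0, 0.0, 1.0]], 'tool_from_camera': [[-0.0001, 0.9703, 0.2418, 0.0651], [1.0, 0.0001, 0.0001, 0.0001], [0.0001, 0.2418, -0.9703, 0.02], [0.0, 0.0, 0.0, 1.0]]}
{'time': 0.15, 'q': array([ 1.12748251e+00,  5.28244717e-01,  1.43358323e+00, -6.83968153e-06,
        1.18141013e+00, -1.78543620e-01]), 'joint_velocities': array([-0.00038134, -0.00187115, -0.00224373,  0.00094842,  0.00148274,
       -0.00042217]), 'joint_torque': array([ 3.30007833e-04, -4.40429378e+01, -1.76841795e+01,  6.32904726e-02,
        5.52270084e-02, -1.05292938e-04]), 'position': array([0.16344186, 0.60298607, 0.40400892]), 'tool_rot': array([ 1.31997411e-01,  9.91249720e-01, -7.84232888e-04, -2.48692606e-04]), 'ft_force': array([-0.11018524, -0.54616881, -0.01035183]), 'moment': array([-0.01188992, -0.02151153, -0.00073244]), 'grip_width': 0.08687802498863788}
```

View pics/scene0.png

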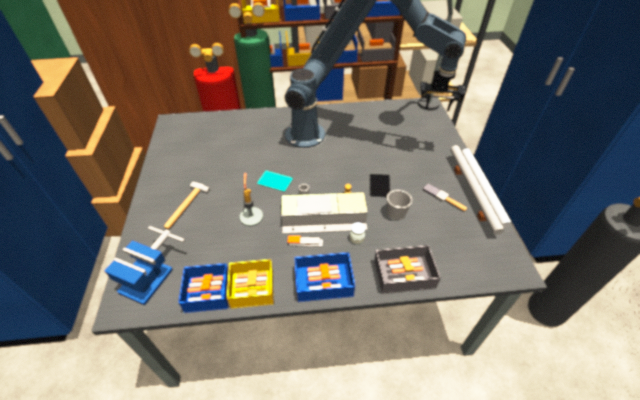

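View pics/side0.png

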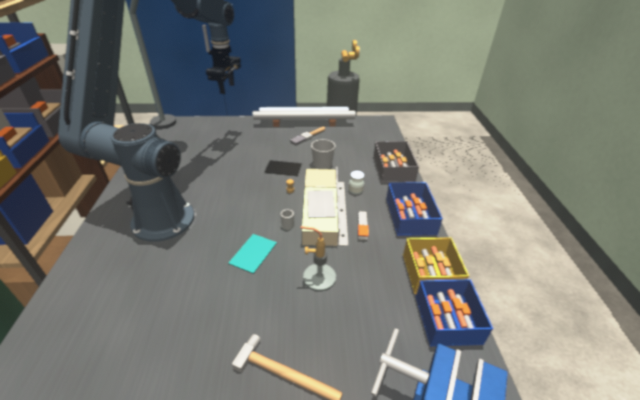

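View pics/wrist0.png

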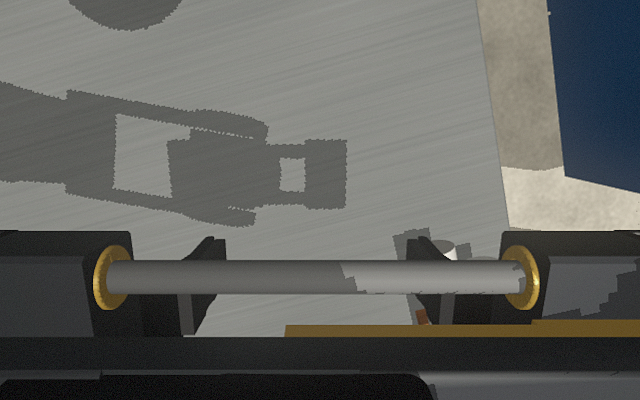

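The torch stand (scene ~(250,215)) is at the ledge's -y end and the pot at +y. Next I'll enlarge the ledge region.

Run:
```python
import cv2
a=cv2.imread("pics/scene0.png")[160:260,225:425]; cv2.imwrite("pics/sc_crop.png",cv2.resize(a,None,fx=4,fy=4,interpolation=cv2.INTER_CUBIC))
a=cv2.imread("pics/side0.png")[145:295,230:390]; cv2.imwrite("pics/sd_crop.png",cv2.resize(a,None,fx=4,fy=4,interpolation=cv2.INTER_CUBIC))
```

```text
(no output)
```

View pics/sc_crop.png

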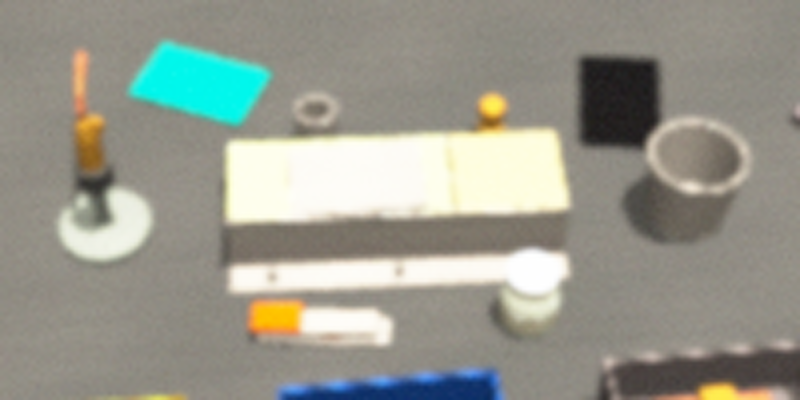

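View pics/sd_crop.png

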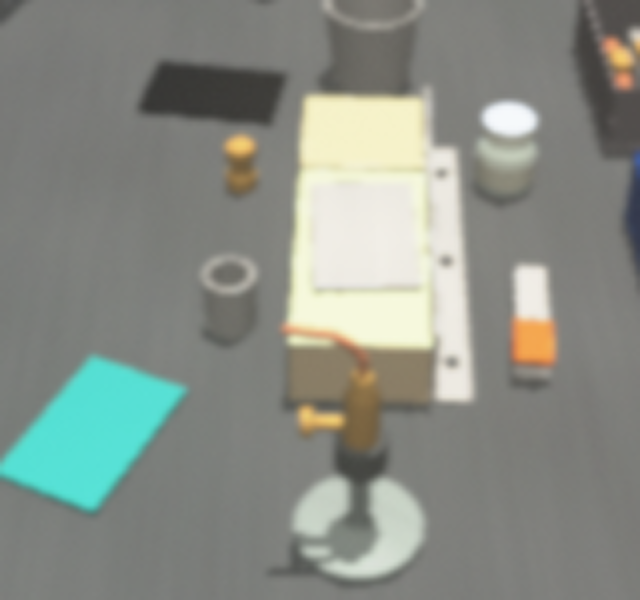

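```bash
cat > h.py <<'E'
import numpy as np,cv2
from scipy.spatial.transform import Rotation as R
from rig import robot,camera,camera_model
def ray(name,uv,pose=None):
    m=camera_model(name);K=np.array(m["K"]);u,v=uv
    d=np.array([(u-K[0,2])/K[0,0],-(v-K[1,2])/K[1,1],-1.])
    if name=="wrist":
        T=np.array(m["tool_from_camera"]);Rw=R.from_quat(pose[1]).as_matrix()
        return Rw@T[:3,3]+pose[0], Rw@T[:3,:3]@d
    W=np.array(m["world_to_cam"]);Rc=W[:3,:3]
    return -Rc.T@W[:3,3], Rc.T@d
def onz(name,uv,z,pose=None):
    o,d=ray(name,uv,pose);return o+d*(z-o[2])/d[2]
E
python3 - <<'E'
from h import *
f=lambda p:(225+p[0]/4,160+p[1]/4); g=lambda p:(230+p[0]/4,145+p[1]/4)
for l,p,z in [("r-y",(227,140),.064),("r+y",(557,129),.064),("fence-y",(227,221),.078),("fence+y",(568,208),.078),("p1",(293,147),.07),("p2",(422,143),.07),("p3",(425,208),.07),("stub",(316,108),.055),("fit",(491,103),.05),("pot",(697,155),.09),("torchbase",(105,223),.01),("flangefoot-y",(230,292),.0),("jar",(533,265),.07)]:
    print("scene",l,onz("scene",f(p),z).round(3))
for l,p,z in [("-x-y",(288,345),.064),("-x+y",(302,97),.064),("+x-y",(433,345),.064),("p-x-y",(315,287),.07),("p+x-y",(420,289),.07),("p-x+y",(312,183),.07),("p+x+y",(408,182),.07),("stub",(230,273),.055),("fit",(240,148),.05),("torchbase",(359,527),.01),("torchtip",(287,328),.2)]:
    print("side",l,onz("side",g(p),z).round(3))
E
```

```text
scene r-y [ 0.478 -0.132  0.064]
scene r+y [0.501 0.217 0.064]
scene fence-y [ 0.602 -0.136  0.078]
scene fence+y [0.622 0.204 0.078]
scene p1 [ 0.502 -0.064  0.07 ]
scene p2 [0.511 0.071 0.07 ]
scene p3 [0.6   0.063 0.07 ]
scene stub [ 0.433 -0.035  0.055]
scene fit [0.441 0.156 0.05 ]
scene pot [0.576 0.345 0.09 ]
scene torchbase [ 0.533 -0.267  0.01 ]
scene flangefoot-y [ 0.631 -0.14   0.   ]
scene jar [0.683 0.158 0.07 ]
side -x-y [ 0.484 -0.137  0.064]
side -x+y [0.501 0.204 0.064]
side +x-y [ 0.598 -0.141  0.064]
side p-x-y [ 0.507 -0.077  0.07 ]
side p+x-y [ 0.592 -0.081  0.07 ]
side p-x+y [0.507 0.061 0.07 ]
side p+x+y [0.593 0.061 0.07 ]
side stub [ 0.436 -0.041  0.055]
side fit [0.442 0.142 0.05 ]
side torchbase [ 0.534 -0.275  0.01 ]
side torchtip [ 0.484 -0.261  0.2  ]
```

Call:
drive_tool([
  [[0.48, -0.96, 0, 0, 0, 0.08], [0.48, -0.96, 0, 0, 0, 0.08], [0.48, -0.96, 0, 0, 0, 0.08], [0.48, -0.96, 0, 0, 0, 0.08], [0.48, -0.96, 0, 0, 0, 0.08], [0.48, -0.96, 0, 0, 0, 0.08], [0.48, -0.96, 0, 0, 0, 0.08], [0.48, -0.96, 0, 0, 0, 0.08]],
], grip=0.3)

```text
time: 1.15
position: [0.2598, 0.4103, 0.4046]
tool_rot: [0.099, 0.995, -0.0, -0.0]
ft_force: [-0.0, -0.3, -0.9]
grip_width: 0.0611
```

Call:
drive_tool([
  [[0.48, -0.96, 0, 0, 0, 0.08], [0.48, -0.96, 0, 0, 0, 0.08], [0.48, -0.96, 0, 0, 0, 0.08], [0.48, -0.96, 0, 0, 0, 0.08], [0.48, -0.96, 0, 0, 0, 0.08], [0.48, -0.96, 0, 0, 0, 0.08], [0.48, -0.96, 0, 0, 0, 0.08], [0.48, -0.96, 0, 0, 0, 0.08]],
])

```text
time: 2.15
position: [0.3558, 0.2184, 0.4047]
tool_rot: [0.065, 0.998, -0.0, -0.0]
ft_force: [0.7, 1.2, 0.9]
grip_width: 0.061
```

Call:
drive_tool([
  [[0.48, -0.96, 0, 0, 0, 0.08], [0.48, -0.96, 0, 0, 0, 0.08], [0.48, -0.96, 0, 0, 0, 0.08], [0.48, -0.96, 0, 0, 0, 0.08], [0.48, -0.96, 0, 0, 0, 0.08], [0.48, -0.96, 0, 0, 0, 0.08], [0.48, -0.96, 0, 0, 0, 0.08], [0, 0, 0, 0, 0, 0]],
])

```text
time: 3.15
position: [0.4404, 0.05, 0.4047]
tool_rot: [0.037, 0.999, -0.0, 0.0]
ft_force: [-0.6, -0.3, -0.0]
grip_width: 0.0609
```

Run:
```python
from h import *
s=robot.get_obs();im=camera("wrist");cv2.imwrite("pics/w1.png",im[:,:,::-1]);print(s["time"],s["position"],s["tool_rot"],s["grip_width"],s["q"])
np.save("p1.npy",np.r_[s["position"],s["tool_rot"]])
```

```text
3.15 [0.440367   0.05002131 0.40470978] [ 3.74979411e-02  9.99296647e-01 -4.40640744e-05  3.38353128e-04] 0.06093931534749802 [-1.40036459e-01  2.83726586e-01  1.86940402e+00 -2.20462426e-05
  9.87779870e-01 -1.63580718e+00]
```

View pics/w1.png

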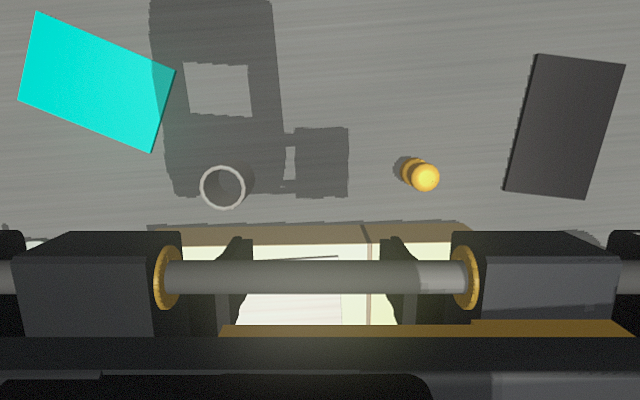

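The wrist view shows the pipe stub at (223,187) and the fitting at (425,177), but the ledge is half hidden by the gripper. I'll move +x to see it.

Call:
drive_tool([
  [[1, -0.2, 0, 0, 0, 0], [1, -0.2, 0, 0, 0, 0], [1, -0.2, 0, 0, 0, 0], [1, -0.2, 0, 0, 0, 0], [1, -0.2, 0, 0, 0, 0], [1, 0, 0, 0, 0, 0], [0, 0, 0, 0, 0, 0]],
])

```text
time: 4.08
position: [0.5901, 0.0272, 0.4044]
tool_rot: [0.036, 0.999, 0.0, -0.0]
ft_force: [-1.4, 0.2, -0.1]
grip_width: 0.0608
```

Run:
```python
from h import *
s=robot.get_obs();im=camera("wrist");cv2.imwrite("pics/w2.png",im[:,:,::-1]);print(s["time"],s["position"],s["tool_rot"],s["grip_width"])
np.save("p2.npy",np.r_[s["position"],s["tool_rot"]])
```

```text
4.075 [0.59009678 0.02718216 0.40438501] [ 3.55192169e-02  9.99368980e-01  1.65433621e-04 -2.24331144e-05] 0.06077828976455678
```

View pics/w2.png

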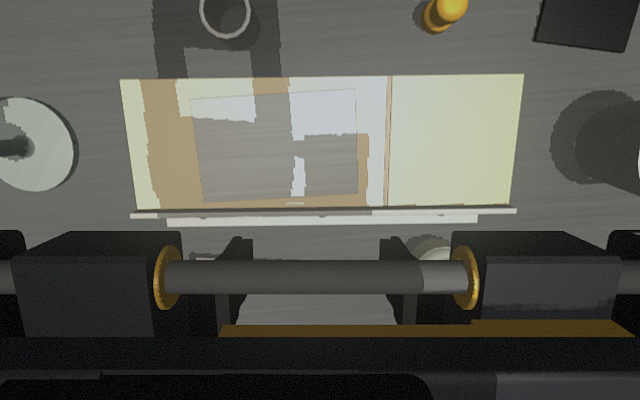

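Run:
```python
from h import *
im=cv2.imread("pics/w2.png");
a=im[60:230,110:375];cv2.imwrite("pics/w2a.png",cv2.resize(a,None,fx=3,fy=3,interpolation=cv2.INTER_CUBIC))
a=im[60:230,340:540];cv2.imwrite("pics/w2b.png",cv2.resize(a,None,fx=3,fy=3,interpolation=cv2.INTER_CUBIC))
```

```text
(no output)
```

View pics/w2a.png

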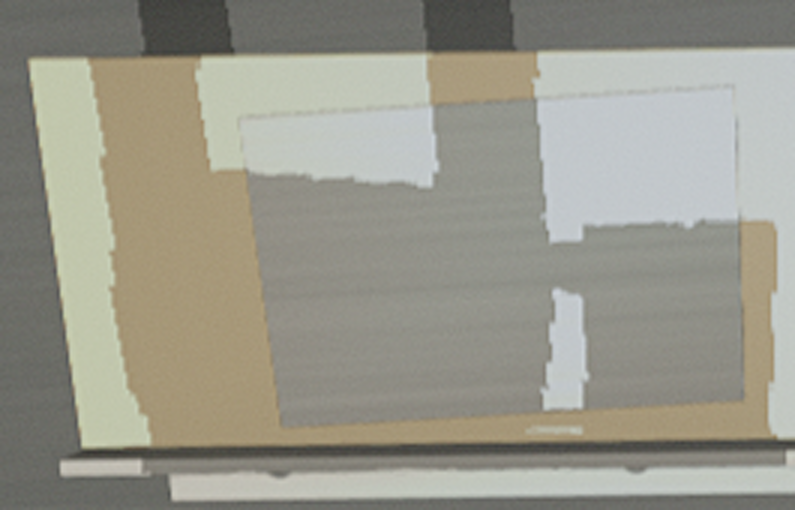

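View pics/w2b.png

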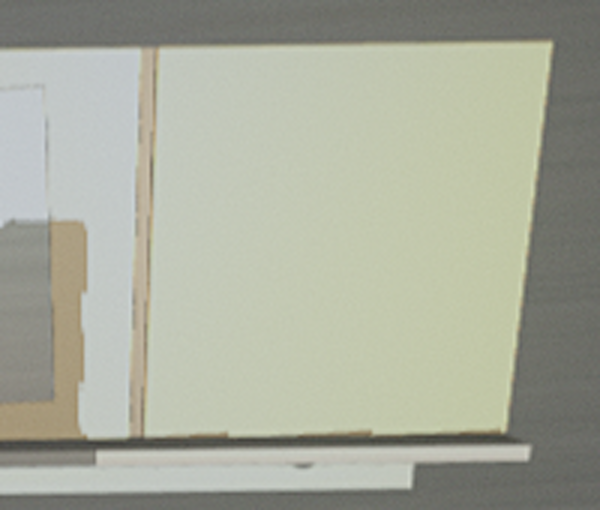

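```bash
cat > led.py <<'E'
from h import *
p=np.load("p2.npy");pose=(p[:3],p[3:])
f=lambda q:(110+q[0]/3,60+q[1]/3); g=lambda q:(340+q[0]/3,60+q[1]/3)
L=[onz("wrist",u,.064,pose) for u in [f((29,58)),f((82,449)),g((507,432)),g((553,41))]]
P=[onz("wrist",u,.070,pose) for u in [f((238,117)),f((281,428)),f((744,401)),f((734,85))]]
L=np.array(L);P=np.array(P)
C=L.mean(0); yv=(L[2]+L[3]-L[0]-L[1])[:2]; yv/=np.linalg.norm(yv); xv=np.array([yv[1],-yv[0]])
tol=lambda w:np.c_[(np.atleast_2d(w)[:,:2]-C[:2])@xv,(np.atleast_2d(w)[:,:2]-C[:2])@yv]
tow=lambda l:C[:2]+l[0]*xv+l[1]*yv
E
python3 - <<'E'
from led import *
n=np.linalg.norm
print(L.round(4),[n(L[i]-L[i-1]).round(4) for i in range(4)]);print(P.round(4),[n(P[i]-P[i-1]).round(4) for i in range(4)])
print("C",C,"yv",yv,np.degrees(np.arctan2(-yv[0],yv[1])));print(tol(L).round(4),tol(P).round(4),tol(P).mean(0))
d=tol(P);e=d[3]-d[0];print("skew",np.degrees(np.arctan2(-e[0],e[1])));print("ys",[tow((x,y)).round(4) for x,y in [(12e-3,-.15),(-.045,0)]])
E
```

```text
[[ 0.4813 -0.1319  0.064 ]
 [ 0.5954 -0.1389  0.064 ]
 [ 0.6144  0.2042  0.064 ]
 [ 0.5012  0.2104  0.064 ]] [np.float64(0.3429), np.float64(0.1142), np.float64(0.3436), np.float64(0.1134)]
[[ 0.5019 -0.0735  0.07  ]
 [ 0.5918 -0.0746  0.07  ]
 [ 0.5935  0.065   0.07  ]
 [ 0.5032  0.0661  0.07  ]] [np.float64(0.1395), np.float64(0.09), np.float64(0.1396), np.float64(0.0903)]
C [0.54807351 0.03595506 0.064     ] yv [0.05663408 0.998395  ] -3.2466308234755634
[[-0.0571 -0.1714]
 [ 0.0571 -0.1719]
 [ 0.0567  0.1717]
 [-0.0567  0.1715]] [[-0.0399 -0.1118]
 [ 0.05   -0.1079]
 [ 0.0437  0.0316]
 [-0.0465  0.0275]] [ 0.00179594 -0.04015585]
skew 2.691280834395541
ys [array([ 0.5516, -0.1145]), array([0.5031, 0.0385])]
```

Call:
drive_tool([
  [[-0.9, -0.22, -0.4, 0, 0, 0.03], [-0.9, -0.22, -0.8, 0, 0, 0.03], [-0.9, -0.22, -0.9, 0, 0, 0.03], [-0.9, -0.22, -1, 0, 0, 0.03], [-0.88, -0.2, -1, 0, 0, 0.02], [0, 0, -0.6, 0, 0, 0], [0, 0, -0.6, 0, 0, 0], [0, 0, 0, 0, 0, 0]],
])

```text
time: 5.12
position: [0.4759, -0.0001, 0.2718]
tool_rot: [0.029, 1.0, 0.0, -0.002]
ft_force: [0.6, -0.1, 0.6]
grip_width: 0.0609
```

Call:
drive_tool([
  [[0, 0, -0.5, 0, 0, 0], [0, 0, -0.3, 0, 0, 0], [0, 0, -0.12, 0, 0, 0], [0, 0, 0, 0, 0, 0]],
])

```text
time: 5.62
position: [0.4775, -0.0008, 0.249]
tool_rot: [0.029, 1.0, 0.0, -0.0]
ft_force: [0.3, 0.2, -0.2]
grip_width: 0.061
```

Run:
```python
from h import *
s=robot.get_obs();print(s["position"],s["ft_force"])
im=camera("wrist");cv2.imwrite("pics/w3.png",im[:,:,::-1])
im=camera("side");cv2.imwrite("pics/s3.png",cv2.resize(im[145:275,240:400,::-1],None,fx=4,fy=4,interpolation=cv2.INTER_CUBIC))
```

```text
[ 0.47751201 -0.00079601  0.24902982] [ 0.30991988  0.22121255 -0.16873399]
```

View pics/w3.png

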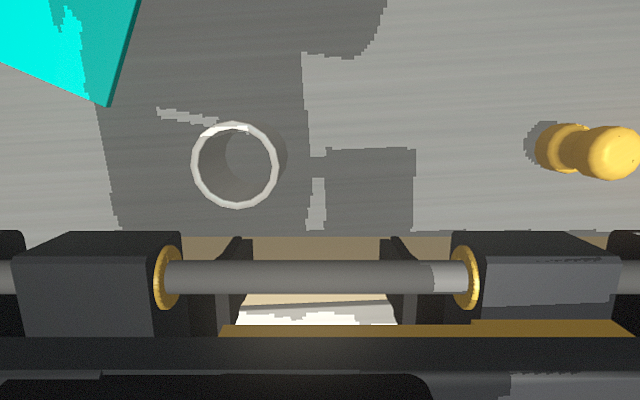

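View pics/s3.png

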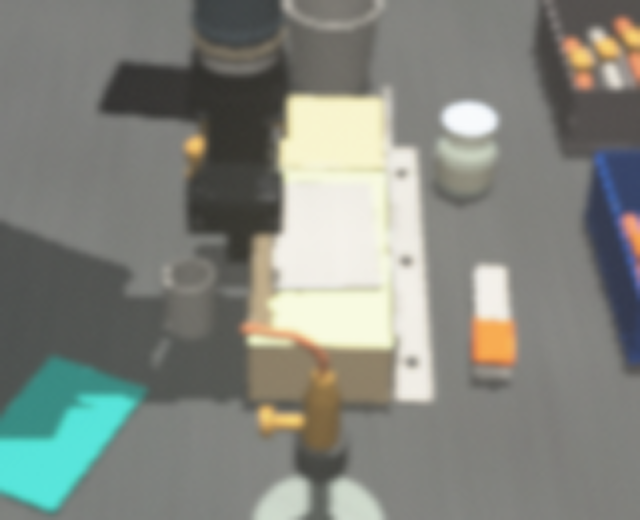

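The fingers are in front of the plate with the pipe stub well clear. Now I'll push it towards the fence.

Call:
drive_tool([
  [[0.2, -0.01, 0, 0, 0, 0], [0.2, -0.01, 0, 0, 0, 0], [0.16, -0.01, 0, 0, 0, 0], [0.16, -0.01, 0, 0, 0, 0], [0, 0, 0, 0, 0, 0]],
])

```text
time: 6.35
position: [0.495, -0.0014, 0.249]
tool_rot: [0.029, 1.0, 0.0, -0.001]
ft_force: [-3.7, 1.9, 1.8]
grip_width: 0.061
```

Call:
drive_tool([
  [[0.08, 0, 0, 0, 0, 0], [0.08, 0, 0, 0, 0, 0], [0, 0, 0, 0, 0, 0]],
])

```text
time: 6.72
position: [0.5, -0.002, 0.2492]
tool_rot: [0.029, 1.0, -0.0, 0.001]
ft_force: [-1.8, 0.3, -1.0]
grip_width: 0.0609
```

Run:
```python
from h import *
s=robot.get_obs();print(s["position"],s["ft_force"])
im=camera("side");cv2.imwrite("pics/s4.png",cv2.resize(im[145:275,240:400,::-1],None,fx=4,fy=4,interpolation=cv2.INTER_CUBIC))
im=camera("scene");cv2.imwrite("pics/c4.png",cv2.resize(im[160:260,225:425,::-1],None,fx=4,fy=4,interpolation=cv2.INTER_CUBIC))
```

```text
[ 0.50003417 -0.00196063  0.24915898] [-1.82693972  0.33844685 -1.01151263]
```

View pics/s4.png

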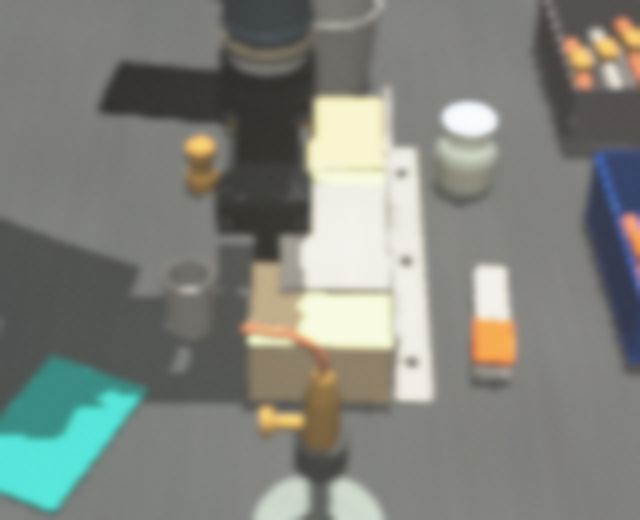

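View pics/c4.png

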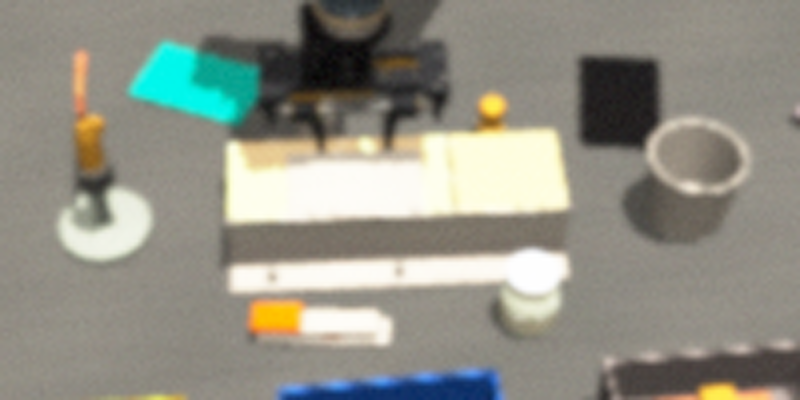

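The plate is near the fence now, so I'll continue in small steps until the force rises.

Call:
drive_tool([
  [[0.08, 0, 0, 0, 0, 0], [0, 0, 0, 0, 0, 0]],
])

```text
time: 7.08
position: [0.5016, -0.0019, 0.2492]
tool_rot: [0.029, 1.0, -0.0, -0.0]
ft_force: [-3.2, -0.1, -0.1]
grip_width: 0.061
```

Call:
drive_tool([
  [[0.06, 0, 0, 0, 0, 0], [0, 0, 0, 0, 0, 0]],
])

```text
time: 7.32
position: [0.5022, -0.0019, 0.2491]
tool_rot: [0.029, 1.0, -0.0, -0.001]
ft_force: [-5.6, -1.9, 1.4]
grip_width: 0.0608
```

Call:
drive_tool([
  [[0.08, 0, 0, 0, 0, 0], [0, 0, 0, 0, 0, 0]],
])

```text
time: 7.58
position: [0.5031, -0.0019, 0.2491]
tool_rot: [0.028, 1.0, 0.0, -0.003]
ft_force: [-7.6, -2.6, 4.1]
grip_width: 0.061
```

Call:
drive_tool([
  [[0.08, 0, 0, 0, 0, 0], [0, 0, 0, 0, 0, 0]],
])

```text
time: 7.82
position: [0.5039, -0.0018, 0.249]
tool_rot: [0.028, 1.0, 0.0, -0.005]
ft_force: [-11.1, -3.7, 5.7]
grip_width: 0.0609
```

Flush contact: the force is up to 11 N with almost no travel. I'll back off, lift, turn the tool 90° and go to the plate's +y end.

Call:
drive_tool([
  [[-0.6, 0.03, 0, 0, 0, 0], [0, 0, 0.6, 0, 0, 0], [0, 0, 1, 0, 0, 0], [0.2, 0.25, 0.4, 0, 0, -1], [0.2, 0.25, 0, 0, 0, -1], [0.2, 0.25, 0, 0, 0, -1], [0.2, 0.25, 0, 0, 0, -1], [0.2, 0.25, 0, 0, 0, -1]],
])

```text
time: 8.82
position: [0.5187, 0.0304, 0.3009]
tool_rot: [0.288, 0.958, 0.001, 0.003]
ft_force: [-0.2, 0.3, 0.9]
grip_width: 0.0613
```

Call:
drive_tool([
  [[0.2, 0.25, 0, 0, 0, -1], [0.2, 0.25, 0, 0, 0, -1], [0.2, 0.25, 0, 0, 0, -1], [0.2, 0.25, 0, 0, 0, -1], [0.2, 0.25, 0, 0, 0, -1], [0.2, 0.25, 0, 0, 0, -1], [0.2, 0.25, 0, 0, 0, -1], [0.2, 0.25, 0, 0, 0, -1]],
], grip=0.54)

```text
time: 9.82
position: [0.5586, 0.0805, 0.301]
tool_rot: [0.653, 0.758, 0.002, 0.002]
ft_force: [-0.4, -0.3, -0.9]
grip_width: 0.04
```

Call:
drive_tool([
  [[0.2, 0.25, 0, 0, 0, -1], [0.2, 0.25, 0, 0, 0, -1], [0, 0, 0, 0, 0, 0]],
])

```text
time: 10.2
position: [0.5684, 0.0931, 0.3007]
tool_rot: [0.726, 0.687, 0.002, 0.002]
ft_force: [0.2, 0.5, 0.6]
grip_width: 0.0399
```

Run:
```python
from led import *
s=robot.get_obs();print(s["position"],s["tool_rot"],s["ft_force"],s["q"]);print(tol(s["position"]))
j=R.from_quat(s["tool_rot"]).as_matrix();print(j[:,1],np.degrees(np.arctan2(j[1,1],j[0,1])))
np.save("p5.npy",np.r_[s["position"],s["tool_rot"]])
im=camera("wrist");cv2.imwrite("pics/w5.png",im[:,:,::-1])
im=camera("side");cv2.imwrite("pics/s5.png",cv2.resize(im[145:275,240:400,::-1],None,fx=4,fy=4,interpolation=cv2.INTER_CUBIC))
```

```text
[0.56840253 0.09312249 0.30071796] [0.72645535 0.68720905 0.00184375 0.00171779] [0.20555561 0.48460457 0.62353462] [-3.15819529e-02  6.00454671e-01  1.65184080e+00  2.55230103e-04
  8.84261141e-01  2.37667147e-02]
[[0.01754775 0.05751583]]
[ 0.99844704 -0.05548154  0.00502987] -3.1805317127217925
```

View pics/w5.png

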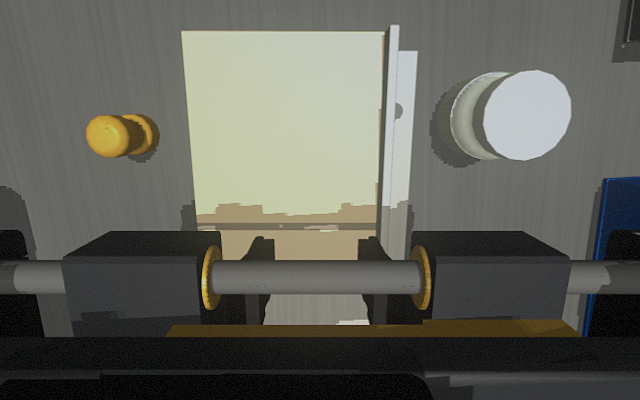

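View pics/s5.png

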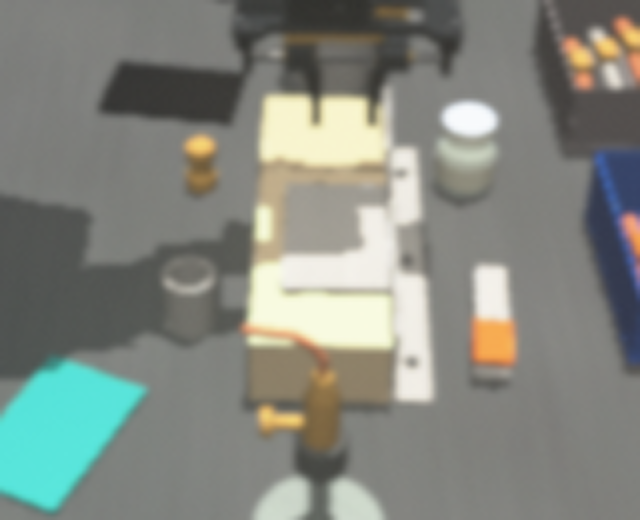

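Call:
drive_tool([
  [[-0.15, 0, -0.5, 0, 0, 0], [-0.15, 0, -0.8, 0, 0, 0], [0, 0, -0.5, 0, 0, 0], [0, 0, -0.27, 0, 0, 0], [0, 0, 0, 0, 0, 0]],
])

```text
time: 10.92
position: [0.5597, 0.0926, 0.2473]
tool_rot: [0.727, 0.687, 0.0, 0.0]
ft_force: [-0.1, 0.3, 0.1]
grip_width: 0.04
```

Call:
drive_tool([
  [[-0.02, -0.3, 0.05, 0, 0, 0], [-0.02, -0.3, 0, 0, 0, 0], [-0.02, -0.3, 0, 0, 0, 0], [-0.02, -0.4, 0, 0, 0, 0], [-0.02, -0.4, 0, 0, 0, 0], [-0.02, -0.4, 0, 0, 0, 0], [-0.02, -0.4, 0, 0, 0, 0], [0, 0, 0, 0, 0, 0]],
])

```text
time: 11.92
position: [0.556, 0.0289, 0.2487]
tool_rot: [0.727, 0.686, -0.001, 0.0]
ft_force: [0.2, 0.1, -1.0]
grip_width: 0.04
```

Run:
```python
from led import *
s=robot.get_obs();print(s["position"],s["ft_force"]);print(tol(s["position"]))
im=camera("side");cv2.imwrite("pics/s6.png",cv2.resize(im[145:275,240:400,::-1],None,fx=4,fy=4,interpolation=cv2.INTER_CUBIC))
im=camera("wrist");cv2.imwrite("pics/w6.png",im[:,:,::-1])
```

```text
[0.55603342 0.02885207 0.24867181] [ 0.1802146   0.07626834 -0.97655954]
[[ 0.00884287 -0.00735231]]
```

View pics/s6.png

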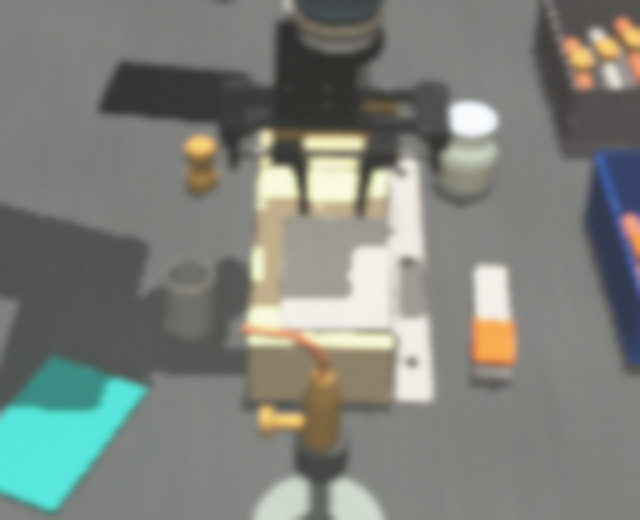

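View pics/w6.png

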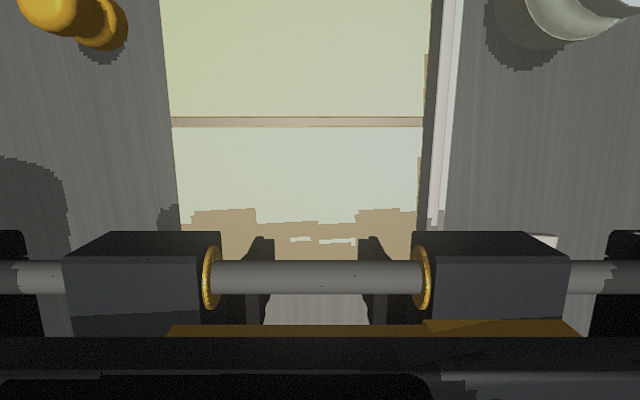

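The plate slides straight along the fence. I'll continue and stop just short of the target.

Call:
drive_tool([
  [[-0.02, -0.25, 0, 0, 0, 0], [-0.02, -0.35, 0, 0, 0, 0], [-0.02, -0.35, 0, 0, 0, 0], [-0.02, -0.35, 0, 0, 0, 0], [-0.02, -0.35, 0, 0, 0, 0], [-0.02, -0.25, 0, 0, 0, 0], [-0.01, -0.15, 0, 0, 0, 0], [0, 0, 0, 0, 0, 0]],
])

```text
time: 13.02
position: [0.5529, -0.0217, 0.2488]
tool_rot: [0.727, 0.687, -0.0, 0.0]
ft_force: [-0.0, -0.7, 0.0]
grip_width: 0.0398
```

Run:
```python
from led import *
s=robot.get_obs();print(s["position"],s["ft_force"]);print(tol(s["position"]))
im=camera("side");cv2.imwrite("pics/s7.png",cv2.resize(im[145:275,240:400,::-1],None,fx=4,fy=4,interpolation=cv2.INTER_CUBIC))
im=camera("scene");cv2.imwrite("pics/c7.png",cv2.resize(im[160:260,225:425,::-1],None,fx=4,fy=4,interpolation=cv2.INTER_CUBIC))
```

```text
[ 0.55287338 -0.02169181  0.24883543] [-0.04455768 -0.70693517  0.02846758]
[[ 0.00855274 -0.05799405]]
```

View pics/s7.png

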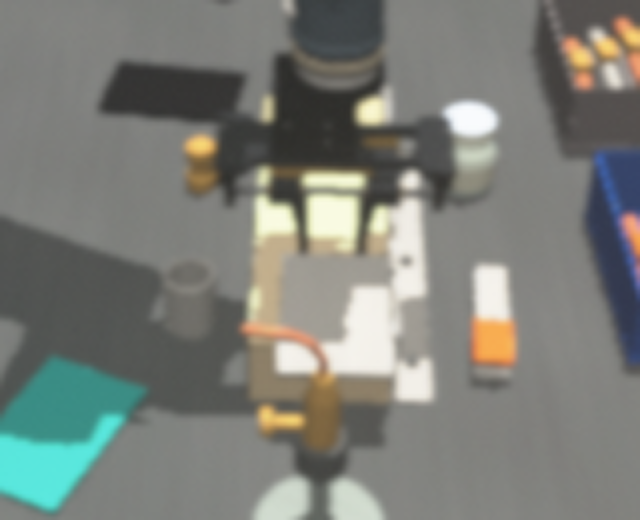

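View pics/c7.png

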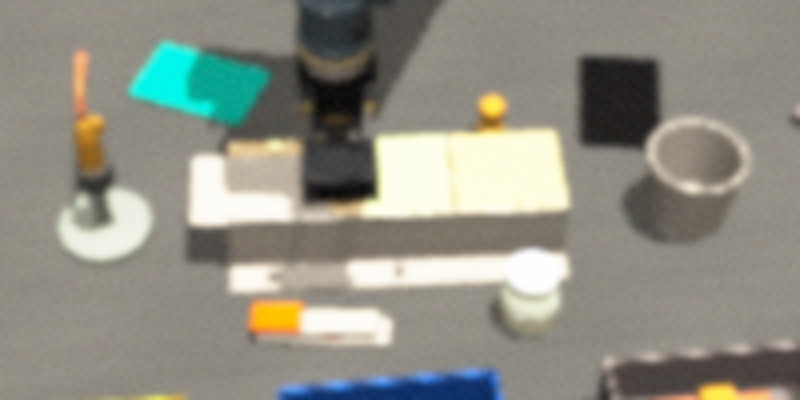

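Run:
```python
from led import *
f=lambda p:(225+p[0]/4,160+p[1]/4); g=lambda p:(240+p[0]/4,145+p[1]/4)
for p in [(191,155),(190,223)]: print(tol(onz("scene",f(p),.07)))
for p in [(274,374),(393,375)]: print(tol(onz("side",g(p),.07)))
# ref: ledge -y corners in same cams
print(tol(onz("scene",f((227,140)),.064)),tol(onz("side",(230+288/4,145+345/4),.064)),tol(onz("side",(230+433/4,145+345/4),.064)))
```

```text
[[-0.03449565 -0.20907405]]
[[ 0.05783057 -0.2069303 ]]
[[-0.03214105 -0.21453895]]
[[ 0.05846873 -0.21298699]]
[[-0.05953583 -0.17251922]] [[-0.05370391 -0.17745967]] [[ 0.059984   -0.17409881]]
```

The end is about 37 mm past the ledge, which puts the centre near y = -0.138. I'll push 10 mm more.

Call:
drive_tool([
  [[-0.01, -0.2, 0, 0, 0, 0], [-0.01, -0.2, 0, 0, 0, 0], [0, 0, 0, 0, 0, 0]],
])

```text
time: 13.5
position: [0.5523, -0.0313, 0.2489]
tool_rot: [0.727, 0.686, -0.0, 0.0]
ft_force: [-0.1, 2.6, 1.9]
grip_width: 0.0401
```

Call:
drive_tool([
  [[0, 0.5, 0, 0, 0, 0], [0, 0.5, 0.2, 0, 0, 0], [0, 0, 1, 0, 0, 0], [0, 0, 1, 0, 0, 0], [0, -1, 1, 0, 0, 0], [0, -1, 1, 0, 0, 0], [0, -1, 1, 0, 0, 0], [0, -1, 0.5, 0, 0, 0]],
])

```text
time: 14.5
position: [0.5525, -0.106, 0.3931]
tool_rot: [0.727, 0.687, 0.0, 0.001]
ft_force: [0.5, -0.5, 0.7]
grip_width: 0.04
```

Run:
```python
from led import *
s=robot.get_obs();print(s["position"],s["tool_rot"],s["ft_force"]);print(tol(s["position"]))
np.save("p8.npy",np.r_[s["position"],s["tool_rot"]])
im=camera("wrist");cv2.imwrite("pics/w8.png",im[:,:,::-1])
im=camera("side");cv2.imwrite("pics/s8.png",cv2.resize(im[145:275,240:400,::-1],None,fx=4,fy=4,interpolation=cv2.INTER_CUBIC))
```

```text
[ 0.55246676 -0.10599057  0.39311736] [7.26735536e-01 6.86915922e-01 3.58369237e-04 1.35937744e-03] [ 0.53243544 -0.48981068  0.66440415]
[[ 0.0129247  -0.14218028]]
```

View pics/w8.png

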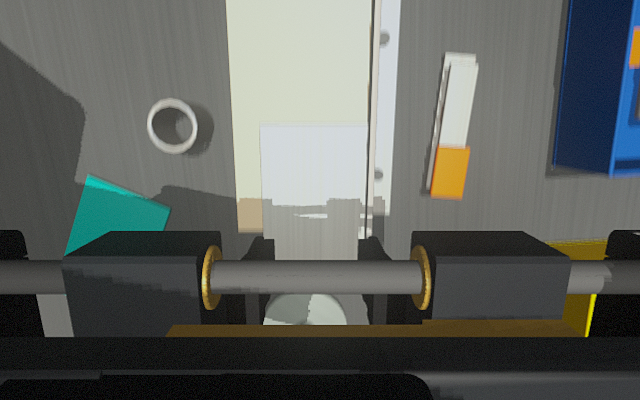

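View pics/s8.png

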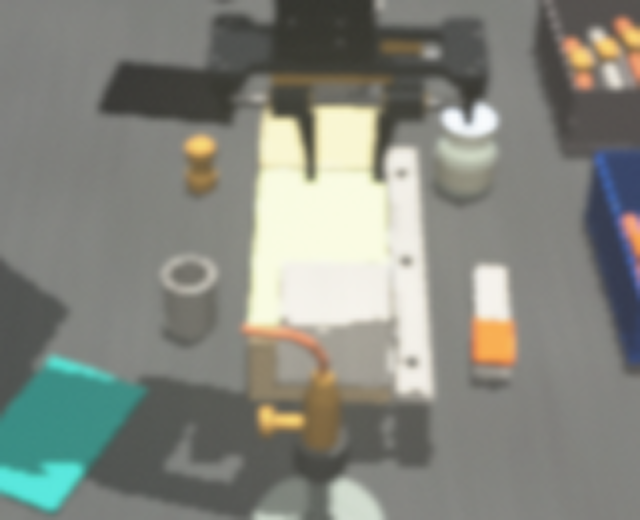

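Run:
```python
from h import *
im=cv2.imread("pics/w8.png")[105:260,220:400];cv2.imwrite("pics/w8z.png",cv2.resize(im,None,fx=4,fy=3.8,interpolation=cv2.INTER_CUBIC) if 0 else cv2.resize(im,None,fx=3.8,fy=3.8,interpolation=cv2.INTER_CUBIC))
```

```text
(no output)
```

View pics/w8z.png

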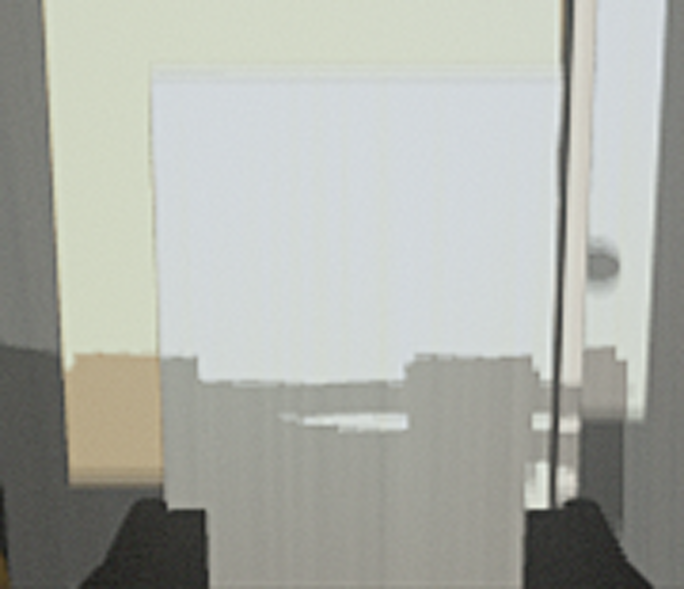

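Run:
```python
from led import *
p=np.load("p8.npy");pose=(p[:3],p[3:]);f=lambda q:(220+q[0]/3.8,105+q[1]/3.8)
for n,q,z in [("p+y-x",(152,79),.07),("p+y+x",(562,79),.07),("p-x lower",(166,505),.07),("ledge -x-y",(69,472),.064),("ledge -x up",(45,5),.064)]: print(n,tol(onz("wrist",f(q),z,pose)).round(4))
g=lambda p:(240+p[0]/4,145+p[1]/4)
for p in [(272,387),(395,391)]: print("side",tol(onz("side",g(p),.07)).round(4))
```

```text
p+y-x [[-0.0319 -0.0831]]
p+y+x [[ 0.0574 -0.0831]]
p-x lower [[-0.0323 -0.1808]]
ledge -x-y [[-0.056  -0.1746]]
ledge -x up [[-0.0556 -0.0674]]
side [[-0.0332 -0.2283]]
side [[ 0.0595 -0.2298]]
```

Plate centre reads about (0.012–0.013, -0.150) in the ledge frame and is straight to within 0.3°. I'll hold still briefly, take a final look and hand in.

Call:
drive_tool([
  [[0, 0.5, 0, 0, 0, 0], [0, 0, 0, 0, 0, 0], [0, 0, 0, 0, 0, 0], [0, 0, 0, 0, 0, 0]],
])

```text
time: 15.1
position: [0.5523, -0.093, 0.3909]
tool_rot: [0.727, 0.687, -0.0, -0.0]
ft_force: [0.6, 0.0, 0.6]
grip_width: 0.0402
```

Run:
```python
from h import *
im=camera("scene");cv2.imwrite("pics/c9.png",cv2.resize(im[160:260,225:425,::-1],None,fx=4,fy=4,interpolation=cv2.INTER_CUBIC))
```

```text
(no output)
```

View pics/c9.png

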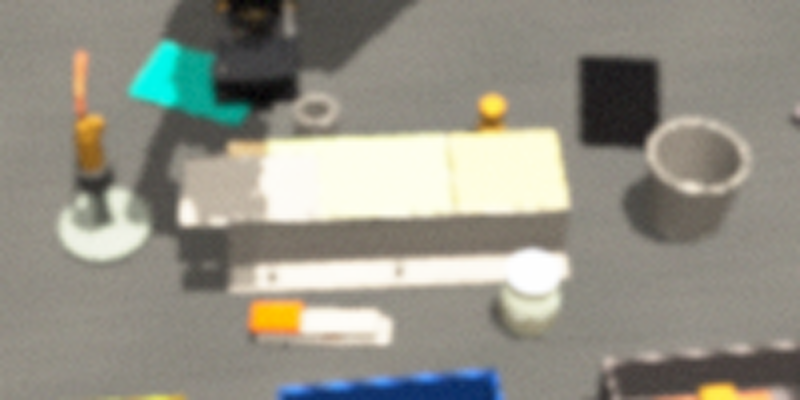

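The plate lies flat on the fence and sticks out at the torch end. The stub (316,108), fitting (491,103), jar (533,265) and clamp (320,322) are at their starting pixels.

```bash
python3 -c "
from rig import robot
print(robot.hand_in())"
```

```text
the job is handed in; nothing more can be done
None
```

I pushed the plate flush onto the fence with both fingers. I then turned the tool 90° and slid the plate about 110 mm along the fence to the torch (-y) end. I backed the arm off and handed the job in at about 15 s; no verdict was reported.

**Plate position:** in the ledge frame the centre is at x ≈ 0.012–0.013 m and y ≈ -0.147 to -0.153 m, against limits of -0.137 to -0.162 m. That leaves about 45–51 mm sticking out. It is straight to within about 0.3° and looks flat on the ledge.

**Agreement of the checks:** the final y comes from the finger position (-0.147 m) and the wrist camera (-0.1505 to -0.153 m). The side camera put the plate's end at about -0.229 m, or a centre near -0.159 m. That camera read the ledge's own end 2–5 mm too far out before the push, so corrected it gives about -0.155 m. All of these are inside the limits.

**Other things on the bench:** the pipe stub, fitting, jar and clamp had not visibly moved in the last picture. I did not look at the hammer or the wire brush again, but the arm did not come down near either.

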